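# Unhook a coupling pack from a bent display peg and put it in the order tray

### The arm

A 6-joint arm with a two-finger parallel gripper is mounted at the origin on the work surface. World frame = base frame: x ahead of the robot, y to its left, z up, the work surface at z = 0. Lengths are in m, angles in rad, forces in N, time in s.
With the tool pointing down it reaches from about 0.325 to 1 m from the base axis. Payload 5.1 kg.
Tool frame: the origin (TCP) lies midway between the tips of the shut fingers; the grasp point (between the pads) lies 19 mm behind it (bot.grasp_offset is the z of the grasp point in the tool frame, in m); z points along the fingers, y is the direction in which the jaws open and shut (so a half turn about z gives the same grasp; the last joint's range is limited). The gripper opens to 85 mm and grips with 20 to 120 N. Pads are 22 mm wide; open, the fingers measure 114 mm over their backs; the gripper's body (76 mm by 85 mm) begins 54 mm behind the grasp point. The pads swing forward as they close: fully open they stand 13 mm farther back than shut.
Start: joints at [-1.274, 0.124, 1.65, -0, 1.367, -0.083], TCP at [0.241, -0.604, 0.231] pointing down, gripper open.
Joint ranges: [-2.61, 2.61], [-1.02, 2.33], [0.03, 2.71], [-1.35, 4.49], [0.32, 2.68], [-2.91, 2.91]. Speed limits (rad/s): [2.57, 2.57, 3.14, 3.14, 3.14, 3.14].

### API

Orientations are given as a unit quaternion [w, x, y, z].
In Python, from workcell import sensors, optics, bot gives the robot as it stands.
- The arm moves only by the shell command python3 -m jog 'ROWS' [OPENING] [FORCE]. ROWS is JSON, a list of rows, each a list of 6 numbers: the shift along the tool's x, y, z in mm, then the turn, a rotation vector about the tool's x, y, z in rad. In form: [[x, y, z, wx, wy, wz], ...]. A call has 1 to 12 rows; each row is the pose to reach, as a shift and turn from the pose measured when the call began, along the tool's axes at that moment; what a row does not reach only later rows make up. A row lasts 1/12 s, in which the tool goes at most 41.7 mm and 7.16 degrees, less where a joint would pass 70% of its speed; a pose out of reach is approached as far as the arm can. A call with a gripper value outside its range is refused whole. OPENING is the closure, from -1 (fully open) to 1 (shut), set as the call begins (- or left out, the last holds). The fingers move at their own pace and stop on an object; FORCE is the grip in N (left out, the last holds). Time passes only in rows, so rows that repeat a pose let the fingers close. It gives the time, the measured TCP pose, the force and the opening at its end, in the units of the state.
- sensors.read_state(): the state, without advancing time (a new reading comes with each control period).
- optics.camera(name): name is "scene" or "top" or "wrist"; returns a dict with "img" (384x512x3 uint8, blue, green, red), "camera_matrix" (3x3 intrinsics, pixels), "k1" (the pictures are not rectified: a ray, as slopes to the right and down, at radius r is drawn at 1 + k1 r^2 times it, then the intrinsics apply), "pose" (4x4, takes a point from camera to world coordinates). Camera axes: x right, y down, z forward; pixel columns grow to the right and rows downward; lengths in m; the calibration is good to about 2 mm. A picture is of the moment at which its call begins. There is no depth.
- bot.finish_job(): hands the job in, once; it reports no verdict.
The state is a dict: "time": time; "joints": joint angles; "qvel": joint speeds; "tau": joint torques, N m; "position": TCP position; "tcp_rot": TCP orientation; "ft_force": force on the tool from outside, world axes, zero at the start; "torque": the same for the moment, N m; "grip_width": finger opening in m.
Only numpy, scipy, OpenCV 4.12 (cv2) and the standard library are available. Lean on these libraries where they do the work, as an engineer would, in place of code of your own. Each camera call takes 0.05 s, during which the arm holds its last target.

### The job

Take the larger hanging pack, the one with the tube coupling in it, off its wire peg: feel your way along the bent wire and lift the pack's slot over the upturned tip as you slide it off, without dragging or forcing card against wire (the card tears). Then stand it upright, gently, on the floor of an empty compartment of the order tray and let go. Leave the other pack on its peg and everything else where it is.

Things in the scene. Friction and masses are not known exactly. Their poses are not given: they have to be found in the camera images.
- stand: Grey steel counter display, fixed to the table. Origin: on the table, straight below the middle of the crossbar's front face; y along the crossbar, z up, two wire pegs run from the bar to -x. Crossbar: 220 mm long (y), 24 high, 25 deep behind x = 0, axis at height 190. Robot against stand or wires: below 15 N.
- peg_left (a point): Root of the peg at stand y = +65, on the bar's front face, height 190 mm. Steel wire, 4 thick. Level to stand -x for 50; there it was knocked, so the next 80, straight, slope by an unknown angle, from 9 degrees down to 18 up (not measured, no sideways bend). Then the last 24 turn up 32 degrees more; the tip ends at about x = -150. Its mount is springy: 6 N per mm up or down.
- peg_right (a point): Root of the other peg, at stand y = -65: same wire and shape, with its own unknown bend.
- pack_centre (a point): Centre (half-way up) of the larger hanging pack, the one to take: 56 mm wide (its y), 107 tall (z up), 100 to 230 g. Hangs upright from either peg, its mid-plane 24 to 36 from the crossbar, yawed like the stand within 5 degrees. Stiff clear shell, 20 deep (x), 56 wide, from 53.5 below to 21.5 above this point, steel tube coupling inside; grip it across its 56 width, near its top.
- pack_slot (a point): Centre of the slot in the larger pack's header card, 38.5 mm above pack_centre. Card: stiff, 3 thick (x), in the mid-plane, 56 wide, from the shell's top (17 below this point) to 15 above it. Slot: 22 wide (y), 12 tall (z), right through along x; the wire passes through it and at the start its roof rests on the wire. The card tears if it presses on the wire with 8 N or more.
- small_pack_centre (a point): Centre of the other, smaller pack (40 mm wide, 87 tall, 20 deep, flat round nuts inside), hanging likewise from the other peg. Leave it hanging there.
- tray: Grey plastic order tray, fixed to the table, 130 (x) by 86 (y), walls 4 thick, floor 4 thick, rim 40 above the table. Origin: centre of its underside, on the table; z up. Three open-topped compartments in a row along x, centred at x = -42, 0 and +42 (y = 0), each 38 (x) by 78 (y) inside. The pack fits with its 56 width along the tray's y.
- carton: Brown carton, 30 (x) by 60 (y) by 58 tall, origin at the centre of its underside, standing in one of the outer compartments of the tray (x = +42), which is thereby taken; the other two are empty.
- outlet_box: Bystander: open galvanised outlet box 100 x 55 x 45 tall; origin at the centre of its underside.
- coupling: Bystander: steel tube coupling 38 across, 45 tall, standing on the table below the two pegs; origin at the centre of its underside.
- bushing: Bystander: aluminium ring 60 across, 16 tall; origin at the centre of its underside.
- driver: Bystander: screwdriver lying on the table; about 200 long.
- big_coupling: Bystander: large steel coupling 68 across, 55 tall; origin at the centre of its underside.
- small_carton: Bystander: closed carton 70 x 90 x 50 tall; origin at the centre of its underside.
There are look-alikes about, which are no part of the job. What is shaped like the part that bears pack_centre but black is not meant. Of the things shaped like the tray, the grey one is meant.

How it is judged:
On the way:
1. the pack is off the peg: past the tip, in front of the stand and not touching it (x of pack_centre in the frame of stand below -0.17 m and z of pack_centre in the frame of stand above 0.08 m and contact force between pack and stand below 0.1 N), for 0.2 s.
At the end, for the whole second after the job is handed in: The pack stands in one of the two empty tray compartments: its centre between the compartment walls and no more than 62 mm above the tray's underside (57.5 when on the floor), its long axis within 0.3 rad of vertical, at rest and released (x of pack_centre in the frame of tray between -0.063 and 0.021 m and y of pack_centre in the frame of tray between -0.04 and 0.04 m and z of pack_centre in the frame of tray below 0.062 m and angle between pack_centre's own z axis and vertical below 0.3 rad and linear speed of pack below 0.02 m/s); the robot touches nothing.
It fails at once if card and wire (or stand) press on each other with more than 8 N (contact force between pack and stand above 8 N).
It fails at once if the robot pushes the stand or its wires with more than 15 N (contact force between the arm and stand above 15 N).
It fails at once if the pack is dropped or slammed into the tray (faster than 0.45 m/s within 60 mm of the tray's middle with its centre less than 120 mm up) (horizontal distance between pack_centre and tray below 0.06 m and height (world z) of pack_centre below 0.12 m and linear speed of pack above 0.45 m/s).
It fails at once if the other pack is moved more than 30 mm (distance of small_pack_centre from where it was at the start of the episode above 0.03 m).
It fails at once if a bystander is moved more than 30 mm (distance of any of carton, outlet_box, coupling, bushing, driver, big_coupling, small_carton from where it was at the start of the episode above 0.03 m).
It also fails if it takes over 72 s, if anything falls off the work surface, if the arm or the gripper's body presses on something with over 40 N, if the wrist force passes 120 N, or if a joint passes its speed limit or range.

## Working session

There is one attempt and no reset: what is moved stays moved. The work goes in short steps, Python scripts to look and compute and a shell command to move; the robot and the scene stay as the last step left them, time stands still between calls to the robot, and variables do not carry over. Pictures are saved under pics/ and viewed, and the job is handed in when it is done.

```bash
ls; mkdir -p pics; python3 - <<'E'
from workcell import sensors, optics, bot
import cv2,numpy as np
print(sensors.read_state())
for n in ["scene","top","wrist"]:
    c=optics.camera(n); cv2.imwrite(f"pics/{n}0.png",c["img"])
    np.savez(f"pics/{n}0.npz",**c)
    print(n,c["camera_matrix"].round(1).tolist(),c["k1"],c["pose"].round(3).tolist())
print(dir(bot),bot.grasp_offset)
E
```

```text
pics
{'time': 0.0, 'joints': array([-1.27362667e+00,  1.24486582e-01,  1.65171714e+00, -5.67798309e-06,
        1.36750311e+00, -8.26004219e-02]), 'qvel': array([-1.14271178e-03,  1.17278166e-03,  1.17258648e-03, -6.93089988e-05,
        1.22644156e-03, -6.20522168e-04]), 'tau': array([ 7.21332344e-04, -4.23610997e+01, -3.65454412e+01,  4.75667616e-05,
        6.86995409e-03, -1.01245220e-05]), 'position': array([ 0.24074541, -0.60309341,  0.23003951]), 'tcp_rot': array([-1.05071473e-03,  9.82025282e-01,  1.88746463e-01, -1.15956015e-04]), 'ft_force': array([ 0.54472691, -0.64387061,  0.86303756]), 'torque': array([0.04765542, 0.00308938, 0.00809439]), 'grip_width': 0.08555034266504323}
scene [[383.9, 0.0, 253.8], [0.0, 383.9, 194.3], [0.0, 0.0, 1.0]] 0.006583947527435398 [[0.001, 0.546, -0.838, 1.499], [1.0, -0.001, 0.0, -0.046], [-0.001, -0.838, -0.546, 0.776], [0.0, 0.0, 0.0, 1.0]]
top [[472.9, 0.0, 248.9], [0.0, 472.9, 186.5], [0.0, 0.0, 1.0]] 0.011999859987180509 [[-0.004, -0.982, 0.188, 0.303], [-1.0, 0.001, -0.017, -0.011], [0.017, -0.188, -0.982, 1.48], [0.0, 0.0, 0.0, 1.0]]
wrist [[282.5, 0.0, 260.0], [0.0, 282.5, 181.7], [0.0, 0.0, 1.0]] -0.04792604720646318 [[0.371, -0.877, -0.306, 0.321], [-0.929, -0.351, -0.119, -0.572], [-0.003, 0.328, -0.945, 0.373], [0.0, 0.0, 0.0, 1.0]]
['Unreachable', '__class__', '__delattr__', '__dict__', '__dir__', '__doc__', '__eq__', '__format__', '__ge__', '__getattribute__', '__getstate__', '__gt__', '__hash__', '__init__', '__init_subclass__', '__le__', '__lt__', '__module__', '__ne__', '__new__', '__reduce__', '__reduce_ex__', '__repr__', '__setattr__', '__sizeof__', '__str__', '__subclasshook__', '__weakref__', 'finish_job', 'grasp_offset'] -0.0187
```

View pics/scene0.png

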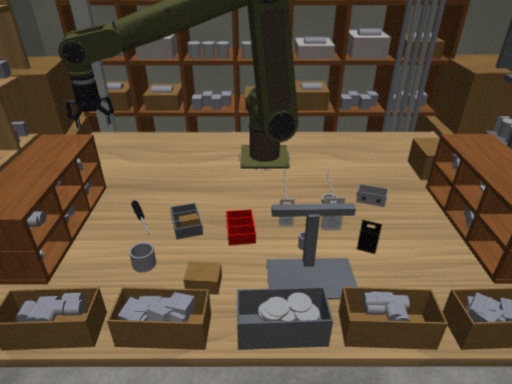

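View pics/top0.png

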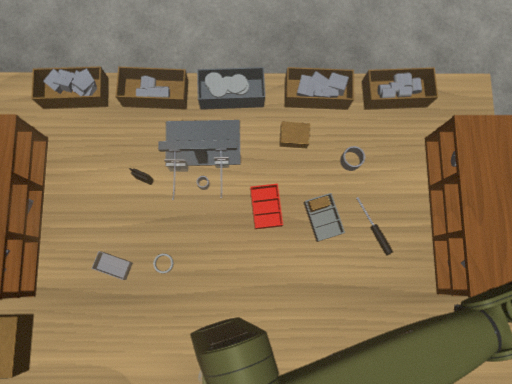

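View pics/wrist0.png

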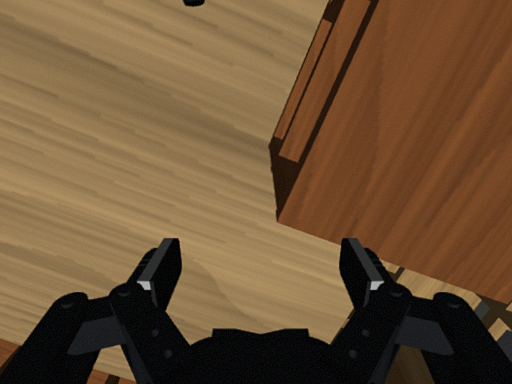

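```bash
python3 - <<'E'
import cv2
s=cv2.imread("pics/scene0.png");t=cv2.imread("pics/top0.png")
cv2.imwrite("pics/c1.png",cv2.resize(s[160:300,255:395],None,fx=5,fy=5,interpolation=cv2.INTER_CUBIC)[:600])
cv2.imwrite("pics/c2.png",cv2.resize(t[110:210,150:260],None,fx=6,fy=6,interpolation=cv2.INTER_CUBIC))
cv2.imwrite("pics/c3.png",cv2.resize(t[170:250,240:350],None,fx=6,fy=6,interpolation=cv2.INTER_CUBIC))
E
```

```text
(no output)
```

View pics/c1.png

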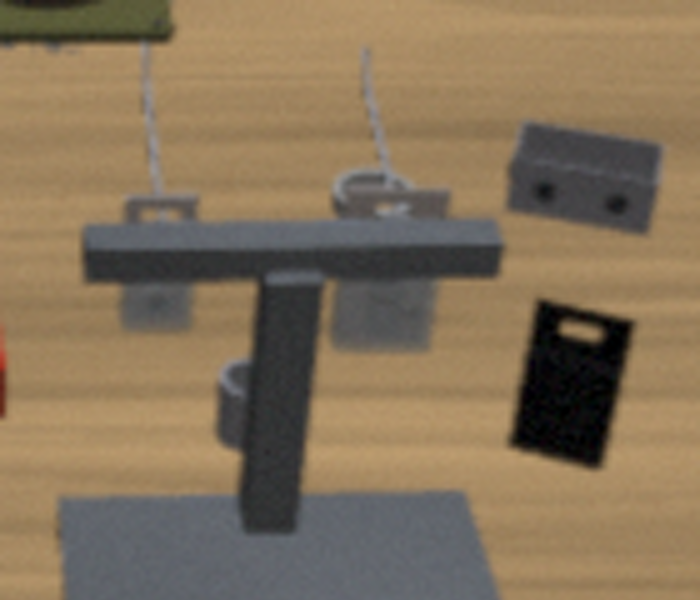

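View pics/c2.png

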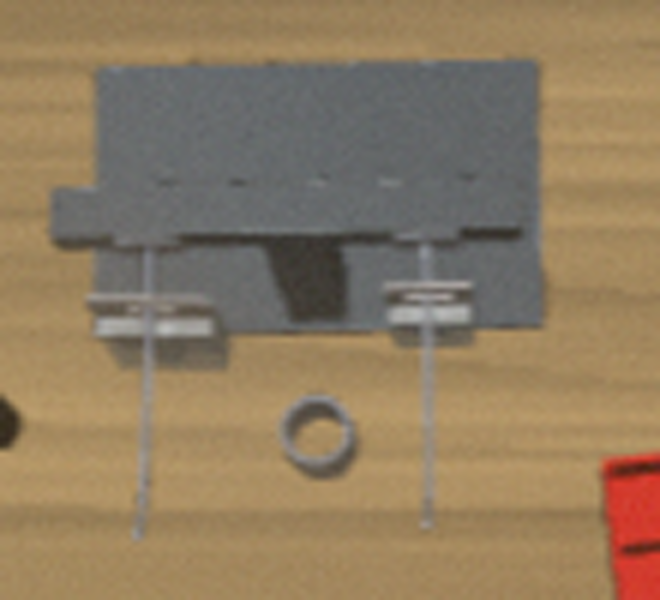

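View pics/c3.png

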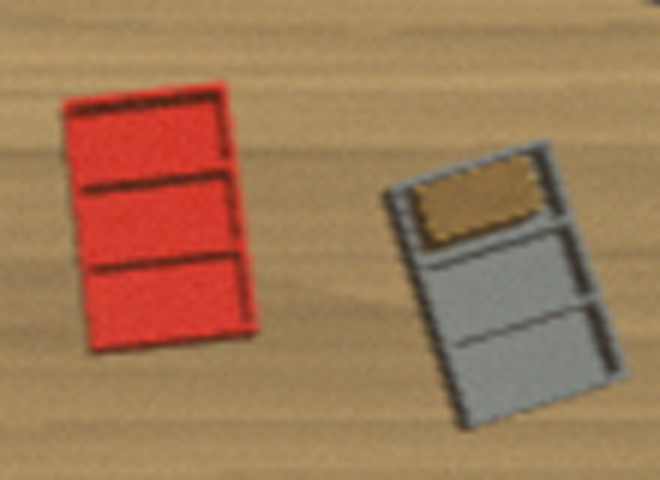

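```bash
cat > h.py <<'E'
import numpy as np, cv2
from scipy.spatial.transform import Rotation as R
def load(n): 
    d=np.load(n); return {k:d[k] for k in d}
def ray(c,uv):
    K=c["camera_matrix"];k1=float(c["k1"])
    p=(np.array(uv,float)-[K[0,2],K[1,2]])/[K[0,0],K[1,1]]
    rd=np.linalg.norm(p,axis=-1,keepdims=True); r=rd.copy()
    for _ in range(20): r=rd/(1+k1*r*r)
    p=p*np.where(rd>0,r/np.maximum(rd,1e-12),1)
    d=np.concatenate([p,np.ones(p.shape[:-1]+(1,))],-1)@c["pose"][:3,:3].T
    return c["pose"][:3,3],d
def onz(c,uv,z):
    o,d=ray(c,uv); return o+d*((z-o[2])/d[...,2])[...,None]
def proj(c,P):
    P=np.atleast_2d(P); q=(P-c["pose"][:3,3])@c["pose"][:3,:3]
    s=q[:,:2]/q[:,2:]; r2=(s**2).sum(1,keepdims=True); s=s*(1+float(c["k1"])*r2)
    K=c["camera_matrix"]; return s*[K[0,0],K[1,1]]+[K[0,2],K[1,2]]
E
python3 - <<'E'
from h import *
t=load("pics/top0.npz"); s=load("pics/scene0.npz")
# tray rim corners in crop c3 (6x, origin 240,170): 
C=np.array([[390,190],[548,142],[626,376],[465,428]])/6+[240,170]-0.4
P=onz(t,C,0.04); print("tray rim",P.round(4)); print(P.mean(0))
for i in range(4): print(np.linalg.norm(P[i]-P[(i+1)%4]))
d=(P[0]+P[1]-P[2]-P[3]); print("yaw tray x",np.degrees(np.arctan2(d[1],d[0])))
# crossbar ends c2 (6x, origin 150,110): top face z=.202
C=np.array([[52,188],[52,237],[520,232]])/6+[150,110]-0.4
print("bar",onz(t,C,0.202).round(4))
C=np.array([[148,244],[427,238]])/6+[150,110]-0.4
r=onz(t,C,0.19); print("roots",r.round(4), np.linalg.norm(r[0]-r[1]))
for z in (.19,.21,.23): print("tips",onz(t,np.array([[138,536],[427,525]])/6+[150,110]-0.4,z).round(4))
# triangulate tips
for ut,us in (((138,536),(365,48)),((427,525),(145,42))):
    o1,d1=ray(t,np.array(ut)/6+[150,110]-.4);o2,d2=ray(s,np.array(us)/5+[255,160]-.4)
    A=np.stack([d1,-d2],1); k=np.linalg.lstsq(A,o2-o1,rcond=None)[0]
    print("tip",o1+d1*k[0],o2+d2*k[1])
E
```

```text
tray rim [[ 0.5316 -0.2084  0.04  ]
 [ 0.5566 -0.2908  0.04  ]
 [ 0.4357 -0.3261  0.04  ]
 [ 0.4096 -0.2432  0.04  ]]
[ 0.4833656  -0.26713735  0.04      ]
0.086134447658139
0.12594656924226483
0.0869247541760009
0.12692938919110902
yaw tray x 16.091837995952115
bar [[0.677  0.2188 0.202 ]
 [0.6534 0.2181 0.202 ]
 [0.656  0.0011 0.202 ]]
roots [[0.6534 0.1753 0.19  ]
 [0.6563 0.0448 0.19  ]] 0.13052233413778014
tips [[0.5148 0.1764 0.19  ]
 [0.5198 0.0439 0.19  ]]
tips [[0.5116 0.1735 0.21  ]
 [0.5164 0.0431 0.21  ]]
tips [[0.5083 0.1706 0.23  ]
 [0.513  0.0422 0.23  ]]
tip [0.51000735 0.17214089 0.2194211 ] [0.50990017 0.17129402 0.21928041]
tip [0.51376592 0.04238737 0.22570383] [0.51368479 0.04102037 0.22563198]
```

```bash
python3 -m jog '[[0,0,-40,0,0,-0.12],[30,-20,-80,0,0,-0.24],[60,-50,-120,0,0,-0.36],[90,-80,-150,0,0,-0.48],[110,-110,-160,0,0,-0.6],[130,-140,-169,0,0,-0.72],[150,-170,-169,0,0,-0.84],[170,-200,-169,0,0,-0.96],[190,-230,-169,0,0,-1.08],[215,-260,-169,0,0,-1.2],[240,-290,-169,0,0,-1.32],[265,-320,-169,0,0,-1.44]]' -1
python3 - <<'E'
from h import *
row([0.50,0.13,0.36],down(181.3))
print(pose()[2]["joints"].round(3))
E
```

```text
time: 1.15
position: [0.3677, -0.2078, 0.3998]
tcp_rot: [-0.0, 0.612, 0.791, 0.001]
ft_force: [1.0, 0.3, -0.2]
grip_width: 0.0856
row [293.6, 213.0, 40.3] [0.0012, -0.0008, -1.3395]
[-6.420e-01 -4.430e-01  1.874e+00  1.000e-03  1.711e+00 -8.960e-01]
```

```bash
python3 -m jog '[[25,18,4,0,0,-0.12],[50,36,8,0,0,-0.24],[75,54,12,0,0,-0.36],[100,72,16,0,0,-0.48],[125,90,20,0,0,-0.6],[150,108,24,0,0,-0.72],[175,126,28,0,0,-0.84],[200,144,32,0,0,-0.96],[225,162,36,0,0,-1.08],[250,180,40,0,0,-1.2],[275,198,40,0,0,-1.32],[294,213,40,0,0,-1.34]]'
python3 -m jog '[[0,0,0,0,0,0],[0,0,0,0,0,0]]'
python3 - <<'E'
from h import *
from workcell import optics
row([0.50,0.13,0.36],down(181.3))
for n in ("wrist","top"):
    c=optics.camera(n); cv2.imwrite(f"pics/{n}1.png",c["img"]);np.savez(f"pics/{n}1.npz",**c)
print(c["pose"])
E
```

```text
time: 2.15
position: [0.4999, 0.1325, 0.3593]
tcp_rot: [-0.001, -0.014, 1.0, 0.001]
ft_force: [0.7, -0.0, -0.4]
grip_width: 0.0851
time: 2.32
position: [0.4997, 0.1334, 0.3584]
tcp_rot: [-0.002, -0.015, 1.0, 0.001]
ft_force: [0.3, 0.8, -0.1]
grip_width: 0.0854
row [-0.2, -3.4, -1.6] [0.0011, -0.0032, 0.0083]
[[-4.23519655e-03 -9.82172644e-01  1.87933393e-01  3.02749833e-01]
 [-9.99847494e-01  9.75000449e-04 -1.74366665e-02 -1.10051062e-02]
 [ 1.69425817e-02 -1.87978580e-01 -9.82026987e-01  1.47978861e+00]
 [ 0.00000000e+00  0.00000000e+00  0.00000000e+00  1.00000000e+00]]
```

View pics/wrist1.png

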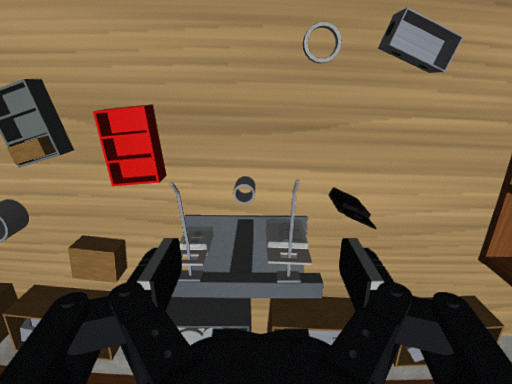

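```bash
python3 - <<'E'
import cv2
w=cv2.imread("pics/wrist1.png");t=cv2.imread("pics/top1.png")
cv2.imwrite("pics/d1.png",cv2.resize(w[170:305,250:345],None,fx=6,fy=6,interpolation=cv2.INTER_CUBIC)[:600+210])
cv2.imwrite("pics/d1.png",cv2.resize(w[172:302,170:330],None,fx=4.6,fy=4.6,interpolation=cv2.INTER_CUBIC))
E
```

```text
(no output)
```

View pics/d1.png

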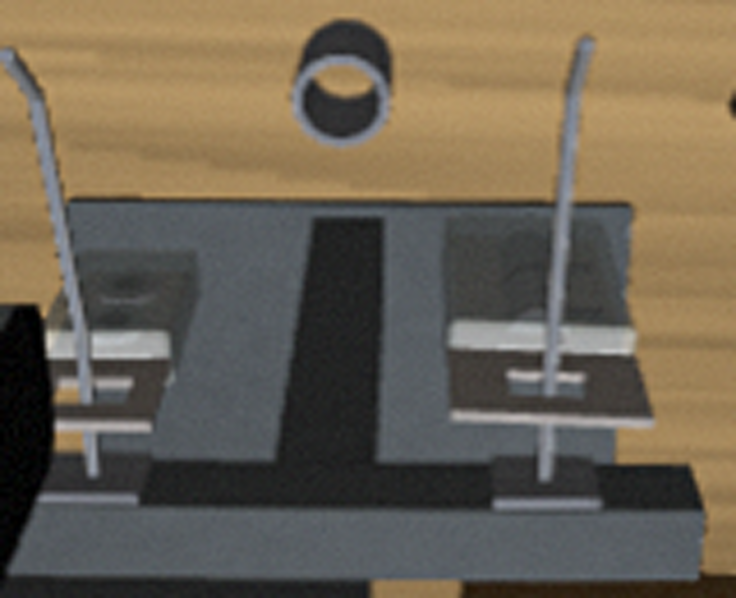

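```bash
cat > fit.py <<'E'
from h import *
from scipy.optimize import least_squares
t=load("pics/top0.npz"); s=load("pics/scene0.npz"); w=load("pics/wrist1.npz")
W=lambda l: np.array(l,float)/4.6+[170,172]-.4
T=lambda l: np.array(l,float)/6+[150,110]-.4
S=lambda l: np.array(l,float)/5+[255,160]-.4
def wire(a):
    x=[0,-.05]; z=[.19,.19]
    x.append(x[-1]-.08*np.cos(a)); z.append(z[-1]+.08*np.sin(a))
    b=a+np.radians(32); x.append(x[-1]-.024*np.cos(b)); z.append(z[-1]+.024*np.sin(b))
    return np.array([[i,0,k] for i,k in zip(x,z)])
def st(p,P):
    c,n=np.cos(p[2]),np.sin(p[2]); P=np.atleast_2d(P)
    return np.stack([p[0]+c*P[:,0]-n*P[:,1],p[1]+n*P[:,0]+c*P[:,1],P[:,2]],1)
def res(p,full=False):
    L=wire(p[3])+[0,.065,0]; Rr=wire(p[4])+[0,-.065,0]
    L=st(p,L);Rr=st(p,Rr)
    c,n=np.cos(p[6]),np.sin(p[6])
    pk=np.array([[c*0-n*y,c*y,0] for y in (-.028,.028)])
    ctop=pk+[-p[5],.065+p[7],.192-.006+.015]
    ctop=st(p,ctop)
    bar=st(p,[[0,.11,.202],[.025,.11,.202],[0,-.11,.202]])
    f=lambda c,P,o,sg: ((proj(c,P)-o)/sg).ravel()
    r=[f(w,L[[3,2]],W([[587,42],[573,92]]),.5),f(w,Rr[[2]],W([[39,95]]),.5),f(w,Rr[[3]],W([[6,54]]),.7),
       f(w,L[[0]],W([[545,480]]),1.),f(w,Rr[[0]],W([[93,476]]),1.),
       f(t,L[[0,3]],T([[148,244],[138,536]]),.7),f(t,Rr[[0,3]],T([[427,238],[427,525]]),.7),
       f(s,L[[3]],S([[365,48]]),.7),f(s,Rr[[3]],S([[145,42]]),.7),
       f(t,bar,T([[52,237],[52,188],[520,232]]),1.),
       f(w,ctop,W([[450,414],[652,419]]),.6)]
    if full: 
        for q in r: print(q.reshape(-1,2).round(1).tolist())
        print("L",L.round(4).tolist())
    return np.concatenate(r)
o=least_squares(res,[.655,.11,.02,.15,.15,.03,0,0],loss="soft_l1")
print(o.x.round(4),np.degrees(o.x[[2,3,4,6]]).round(2)); res(o.x,True)
J=o.jac; print("sd",np.sqrt(np.diag(np.linalg.inv(J.T@J))).round(4))
E
python3 fit.py
```

```text
[ 6.569e-01  1.107e-01  1.840e-02  2.013e-01  2.623e-01  3.090e-02
 -2.200e-02 -3.000e-04] [ 1.06 11.53 15.03 -1.26]
[[-0.4, 0.2], [0.3, -1.6]]
[[-2.0, -0.6]]
[[0.2, -0.2]]
[[-0.4, 1.0]]
[[-0.1, 0.7]]
[[-0.2, -1.2], [-0.7, -0.2]]
[[-0.4, -0.9], [-0.4, -0.6]]
[[1.0, -1.4]]
[[1.1, -0.9]]
[[-0.9, -0.5], [-0.8, -1.0], [0.1, -1.0]]
[[-0.6, -0.0], [0.6, 0.1]]
L [[0.6557, 0.1757, 0.19], [0.6057, 0.1748, 0.19], [0.5274, 0.1733, 0.206], [0.51, 0.173, 0.2225]]
sd [0.0008 0.0007 0.0059 0.016  0.0142 0.0011 0.0232 0.0008]
```

```bash
python3 - <<'E'
from h import *
row([0.6248,0.1748,0.27],down(180))
E
```

```text
row [-126.5, 39.1, 88.8] [0.001, -0.0019, 0.0284]
```

```bash
python3 -m jog '[[-20,6,0,0,0,0],[-40,12,0,0,0,0.01],[-60,18,10,0,0,0.01],[-80,24,25,0,0,0.02],[-100,30,45,0,0,0.028],[-115,35,65,0.001,-0.002,0.028],[-122,38,80,0.001,-0.002,0.028],[-126.5,39,89,0.001,-0.002,0.028],[-126.5,39,89,0.001,-0.002,0.028],[-126.5,39,89,0.001,-0.002,0.028],[-126.5,39,89,0.001,-0.002,0.028]]' -0.46 30
python3 - <<'E'
from h import *
from workcell import optics
row([0.6248,0.1748,0.27],down(180))
c=optics.camera("wrist"); cv2.imwrite(f"pics/wrist2.png",c["img"]);np.savez(f"pics/wrist2.npz",**c)
E
```

```text
time: 3.33
position: [0.6249, 0.1743, 0.2717]
tcp_rot: [0.001, 0.0, 1.0, 0.0]
ft_force: [0.5, -0.8, 0.6]
grip_width: 0.0623
row [0.1, 0.5, 1.7] [0.0004, 0.0023, -0.0001]
```

View pics/wrist2.png

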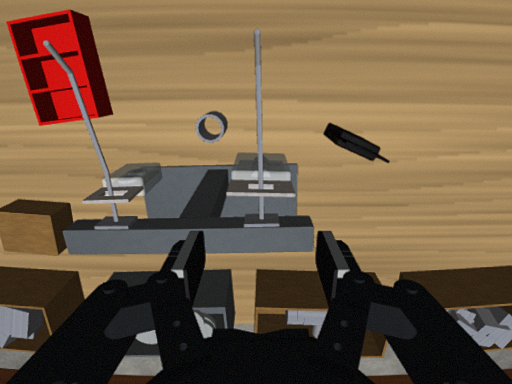

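```bash
python3 - <<'E'
import cv2
w=cv2.imread("pics/wrist2.png")
cv2.imwrite("pics/d2.png",cv2.resize(w[145:260,205:325],None,fx=5,fy=5,interpolation=cv2.INTER_CUBIC))
cv2.imwrite("pics/d3.png",cv2.resize(w[20:145,235:285],None,fx=4.8,fy=4.8,interpolation=cv2.INTER_CUBIC))
E
```

```text
(no output)
```

View pics/d2.png

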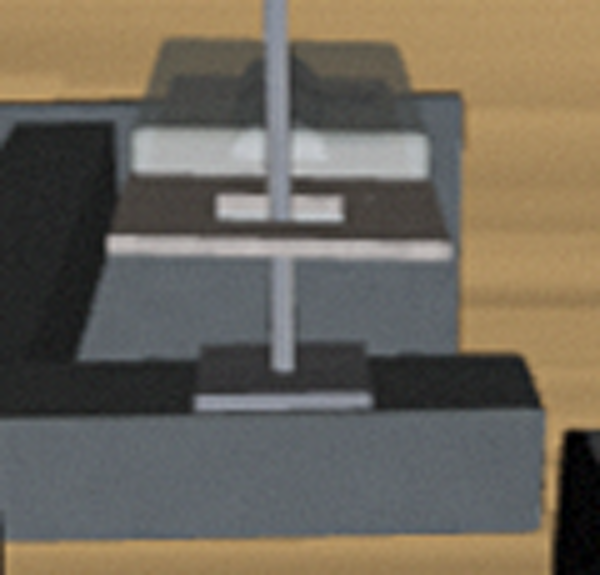

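View pics/d3.png

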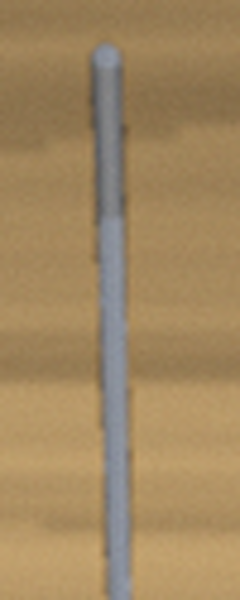

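```bash
cat > fit2.py <<'E'
import re
src=open("fit.py").read().split("o=least")[0]
exec(src)
w2=load("pics/wrist2.npz")
D2=lambda l: np.array(l,float)/5+[205,145]-.4
D3=lambda l: np.array(l,float)/4.8+[235,20]-.4
def res2(p,full=False):
    L=st(p,wire(p[3])+[0,.065,0])
    c,n=np.cos(p[6]),np.sin(p[6])
    pk=np.array([[-n*y,c*y,0] for y in (-.028,.028)])
    ctop=st(p,pk+[-p[5],.065+p[7],.201])
    cbot=st(p,pk+[-p[5]-.0,.065+p[7],.169])
    bar=st(p,[[0,.11,.202],[.025,.11,.202],[.025,.0,.202]])
    f=lambda P,o,sg: ((proj(w2,P)-o)/sg).ravel()
    b=p[8:10]
    f=lambda P,o,sg: ((proj(w2,P)+b-o)/sg).ravel()
    r=[f(L[[2,3]],D3([[111,215],[107,50]]),.4),f(L[[0]],D2([[284,372]]),.6),
       f(ctop,D2([[107,243],[452,252]]),.4), f(bar[:2],D2([[523,355],[543,410]]),.6), b/2]
    if full:
        for q in r: print(q.reshape(-1,2).round(2).tolist())
        print("L",L.round(4).tolist()); print("card top",ctop.round(4).tolist(),"slot",st(p,[-p[5],.065+p[7],.186]).round(4))
    return np.concatenate([res(p)*.5]+r)
o=least_squares(res2,[.655,.11,.02,.15,.15,.03,0,0,0,0],loss="soft_l1")
print(o.x.round(4),np.degrees(o.x[[2,3,4,6]]).round(2)); res2(o.x,True)
J=o.jac; print("sd",np.sqrt(np.diag(np.linalg.inv(J.T@J))).round(4))
E
python3 fit2.py
```

```text
[ 0.6567  0.1109  0.0206  0.225   0.2615  0.0284 -0.0488 -0.     -0.0068
 -1.2788] [ 1.18 12.89 14.98 -2.8 ]
[[-0.17, -6.71], [-0.16, -0.15]]
[[-0.41, 0.33]]
[[0.17, -0.13], [-0.25, -0.18]]
[[8.87, 15.08], [-0.02, 39.1]]
[[-0.0, -0.64]]
L [[0.6554, 0.1759, 0.19], [0.6054, 0.1748, 0.19], [0.5274, 0.1732, 0.2078], [0.5104, 0.1729, 0.2248]]
card top [[0.6262, 0.1473, 0.201], [0.6278, 0.2032, 0.201]] slot [[0.627  0.1753 0.186 ]]
sd [9.0000e-04 6.0000e-04 2.8000e-03 2.3800e-02 2.0500e-02 5.0000e-04
 9.4000e-03 4.0000e-04 6.8660e-01 1.0615e+00]
```

```bash
sed -i 's/bar=st(p,\[\[0,.11,.202\],\[.025,.11,.202\],\[.025,.0,.202\]\])/bar=st(p,[[0,.11,.202],[.025,.11,.202],[0,.11,.178]])/; s/f(bar\[:2\],D2(\[\[523,355\],\[543,410\]\]),.6)/f(bar,D2([[543,410],[540,530],[523,355]]),.6)/' fit2.py; python3 fit2.py
```

```text
[ 6.567e-01  1.105e-01  1.700e-02  1.995e-01  2.659e-01  2.970e-02
 -4.480e-02  4.000e-04 -6.210e-02  1.700e-03] [ 0.97 11.43 15.24 -2.57]
[[-0.1, -4.02], [0.18, 1.73]]
[[-1.28, 2.77]]
[[0.02, -0.04], [-0.12, -0.14]]
[[1.27, -0.51], [-0.1, 1.8], [0.13, -2.88]]
[[-0.03, 0.0]]
L [[0.6556, 0.1755, 0.19], [0.6056, 0.1746, 0.19], [0.5272, 0.1733, 0.2059], [0.5097, 0.173, 0.2223]]
card top [[0.6251, 0.1473, 0.201], [0.6266, 0.2033, 0.201]] slot [[0.6259 0.1753 0.186 ]]
sd [9.000e-04 6.000e-04 2.700e-03 2.010e-02 1.990e-02 5.000e-04 9.200e-03
 3.000e-04 6.832e-01 9.397e-01]
```

```bash
python3 - <<'E'
from h import *
row([0.6257,0.1752,0.147],down(178.5))
E
```

```text
row [-0.3, 0.7, 125.1] [0.0006, 0.003, 0.0263]
```

```bash
python3 -m jog '[[-0.8,0.7,20,0,0.003,0.026],[-0.8,0.7,40,0,0.003,0.026],[-0.8,0.7,55,0,0.003,0.026],[-0.8,0.7,70,0,0.003,0.026],[-0.8,0.7,85,0,0.003,0.026],[-0.8,0.7,98,0,0.003,0.026],[-0.8,0.7,110,0,0.003,0.026],[-0.8,0.7,118,0,0.003,0.026],[-0.8,0.7,125,0,0.003,0.026],[-0.8,0.7,125,0,0.003,0.026],[-0.8,0.7,125,0,0.003,0.026],[-0.8,0.7,125,0,0.003,0.026]]'
python3 - <<'E'
from h import *
from workcell import optics
row([0.6257,0.1752,0.147],down(178.5))
c=optics.camera("wrist"); cv2.imwrite(f"pics/wrist3.png",c["img"]);np.savez(f"pics/wrist3.npz",**c)
E
```

```text
time: 4.38
position: [0.6268, 0.1754, 0.148]
tcp_rot: [0.001, 0.013, 1.0, 0.0]
ft_force: [-0.2, -0.6, 0.3]
grip_width: 0.0622
row [1.0, -0.2, 1.0] [0.0009, 0.0015, 0.0003]
```

View pics/wrist3.png

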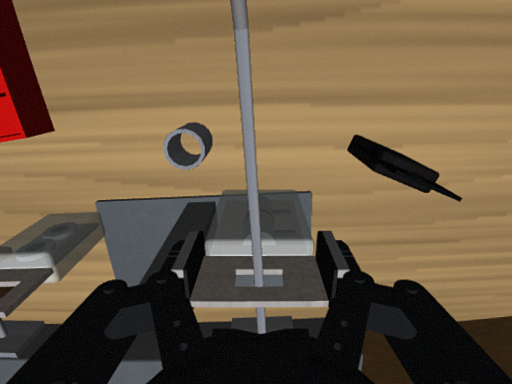

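```bash
python3 -m jog '[[0,0,0,0,0,0],[0,0,0,0,0,0],[0,0,0,0,0,0]]' -0.37 20; python3 -m jog '[[0,0,0,0,0,0]]' -0.2 25;python3 -m jog '[[0,0,0,0,0,0],[0,0,0,0,0,0]]' ; python3 -c "
from h import *
P,Rc,s=pose();print(P.round(4),s['ft_force'].round(2),s['torque'].round(3),s['grip_width'])"
```

```text
time: 4.68
position: [0.6272, 0.1755, 0.149]
tcp_rot: [0.002, 0.013, 1.0, 0.001]
ft_force: [-0.6, 0.1, -0.1]
grip_width: 0.0585
time: 4.77
position: [0.6273, 0.1755, 0.1493]
tcp_rot: [0.002, 0.013, 1.0, 0.001]
ft_force: [0.4, -0.1, -0.9]
grip_width: 0.0552
time: 4.93
position: [0.6273, 0.1755, 0.1493]
tcp_rot: [0.002, 0.013, 1.0, 0.001]
ft_force: [0.7, 0.1, 0.5]
grip_width: 0.0555
[0.6273 0.1755 0.1493] [0.67 0.14 0.51] [ 0.047  0.019 -0.011] 0.05545985997514361
```

```bash
python3 -m jog '[[0,0,0,0,0,0],[0,0,-1,0,0,0],[0,0,-2,0,0,0]]' 0 40; python3 -m jog '[[0,0,-1,0,0,0],[0,0,-2,0,0,0],[0,0,-2,0,0,0],[0,0,-2,0,0,0]]'
python3 - <<'E'
from h import *
from workcell import optics
P,Rc,s=pose();print(P.round(4),s['ft_force'].round(2),s['torque'].round(3),s['grip_width'])
c=optics.camera("wrist"); cv2.imwrite(f"pics/wrist4.png",c["img"]);np.savez(f"pics/wrist4.npz",**c)
cv2.imwrite("pics/d4.png",cv2.resize(c["img"][180:345,170:350],None,fx=3.6,fy=3.6,interpolation=cv2.INTER_CUBIC))
E
```

```text
time: 5.18
position: [0.627, 0.1754, 0.1508]
tcp_rot: [0.001, 0.013, 1.0, 0.001]
ft_force: [0.3, -0.5, -1.9]
grip_width: 0.0548
time: 5.52
position: [0.6269, 0.1754, 0.1528]
tcp_rot: [0.001, 0.013, 1.0, 0.001]
ft_force: [-0.1, -0.1, -1.6]
grip_width: 0.0552
[0.6269 0.1754 0.1528] [-0.1  -0.13 -1.63] [-0.016 -0.046 -0.006] 0.05516306092912438
```

View pics/d4.png

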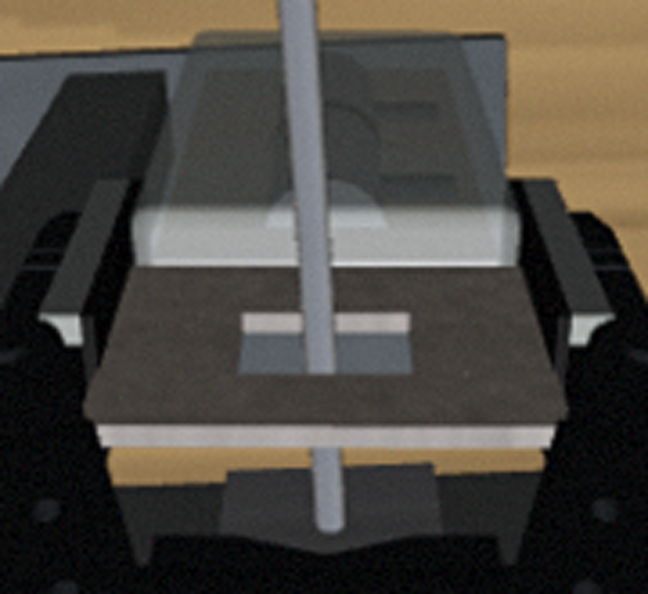

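```bash
cat >> h.py <<'E'
ST=np.array([0.001,0,-0.0367]) # slot in tool frame
A=np.radians(11.5)
def wirept(x,a=None,dz=0):
    a=A if a is None else a
    x0=0.6056; y=0.1746+0.0165*(x-x0); z=.19
    d=x0-x
    if d>0:
        e=.08*np.cos(a); z+=min(d,e)*np.tan(a)
        if d>e: z+=(d-e)*np.tan(a+np.radians(32))
    return np.array([x,y,z+dz])
def slotpose(x,pitch,a=None,dz=0,yaw=178.5):
    Rt=R.from_rotvec([0,pitch,0])*down(yaw)
    return wirept(x,a,dz)-Rt.apply(ST),Rt
def rows(lst,a=None,dz=0):
    P,Rc,s=pose()
    for x,ph in lst:
        p,Rt=slotpose(x,ph,a,dz)
        d=Rc.inv().apply(p-P)*1000; w=(Rc.inv()*Rt).as_rotvec()
        print(x,ph,d.round(1).tolist(),w.round(3).tolist())
def where():
    P,Rc,s=pose(); sl=P+Rc.apply(ST); w=wirept(sl[0])
    print("slot",sl.round(4),"minus wire mm",((sl-w)*1000).round(2),"F",s["ft_force"].round(2),"T",s["torque"].round(3),"grip",round(s["grip_width"],4),"t",s["time"])
E
python3 - <<'E'
from h import *
where(); rows([(x,0) for x in (.622,.618,.614,.610,.606)])
E
```

```text
slot [0.6258 0.1754 0.1895] minus wire mm [ 0.    0.49 -0.5 ] F [-0.23  0.31 -2.47] T [-0.069 -0.038 -0.009] grip 0.0553 t 5.5667
0.622 0 [3.9, -0.7, -0.5] [0.001, 0.002, 0.0]
0.618 0 [7.9, -0.9, -0.5] [0.001, 0.002, 0.0]
0.614 0 [11.9, -1.0, -0.5] [0.001, 0.002, 0.0]
0.61 0 [15.9, -1.2, -0.5] [0.001, 0.002, 0.0]
0.606 0 [19.9, -1.4, -0.6] [0.001, 0.002, 0.0]
```

```bash
python3 -m jog '[[4,-0.7,-0.5,0,0.002,0],[8,-0.9,-0.5,0,0.002,0],[12,-1,-0.5,0,0.002,0],[16,-1.2,-0.5,0,0.002,0],[20,-1.4,-0.5,0,0.002,0],[20,-1.4,-0.5,0,0.002,0],[20,-1.4,-0.5,0,0.002,0]]'
python3 - <<'E'
from h import *
where(); rows([(.602,.05),(.598,.1),(.594,.15),(.59,.2),(.585,.2)])
E
```

```text
time: 6.15
position: [0.6066, 0.1746, 0.1533]
tcp_rot: [0.0, 0.013, 1.0, 0.001]
ft_force: [0.6, 0.6, -1.7]
grip_width: 0.0552
slot [0.6056 0.1745 0.19  ] minus wire mm [ 0.   -0.06 -0.01] F [ 0.64  0.56 -1.72] T [-0.019 -0.008  0.025] grip 0.0552 t 6.15
0.602 0.05 [5.4, -0.2, -0.7] [0.002, 0.051, 0.0]
0.598 0.1 [11.3, -0.4, -1.6] [0.004, 0.101, 0.0]
0.594 0.15 [17.1, -0.6, -2.6] [0.005, 0.151, 0.001]
0.59 0.2 [22.9, -0.8, -3.7] [0.006, 0.201, 0.001]
0.585 0.2 [27.9, -1.0, -4.7] [0.006, 0.201, 0.001]
```

```bash
python3 -m jog '[[2.7,-0.1,-0.3,0,0.025,0],[5.4,-0.2,-0.7,0,0.05,0],[8.4,-0.3,-1.1,0,0.075,0],[11.3,-0.4,-1.6,0,0.1,0],[14.2,-0.5,-2.1,0,0.125,0],[17.1,-0.6,-2.6,0,0.15,0],[20,-0.7,-3.1,0,0.175,0],[22.9,-0.8,-3.7,0,0.2,0],[22.9,-0.8,-3.7,0,0.2,0],[22.9,-0.8,-3.7,0,0.2,0]]'
python3 - <<'E'
from h import *
from workcell import optics
where(); 
c=optics.camera("wrist"); cv2.imwrite(f"pics/wrist5.png",c["img"]);np.savez(f"pics/wrist5.npz",**c)
cv2.imwrite("pics/d5.png",cv2.resize(c["img"][180:345,170:350],None,fx=3.6,fy=3.6,interpolation=cv2.INTER_CUBIC))
where();rows([(.58,.2),(.57,.2),(.56,.2),(.55,.2)])
E
```

```text
time: 6.98
position: [0.5839, 0.1744, 0.1568]
tcp_rot: [-0.1, 0.013, 0.995, 0.002]
ft_force: [0.2, -0.4, -1.6]
grip_width: 0.0549
slot [0.5902 0.1742 0.193 ] minus wire mm [ 0.   -0.19 -0.16] F [ 0.16 -0.4  -1.61] T [ 0.008 -0.171 -0.017] grip 0.0549 t 6.9833
slot [0.5901 0.1741 0.1931] minus wire mm [ 0.   -0.19 -0.08] F [ 0.9   0.09 -1.53] T [ 0.006 -0.119 -0.012] grip 0.0552 t 7.0333
0.58 0.2 [10.3, -0.5, -0.1] [0.006, 0.001, 0.001]
0.57 0.2 [20.5, -0.9, -0.1] [0.006, 0.001, 0.001]
0.56 0.2 [30.7, -1.3, -0.1] [0.006, 0.001, 0.001]
0.55 0.2 [40.9, -1.7, -0.2] [0.006, 0.001, 0.001]
```

View pics/d5.png

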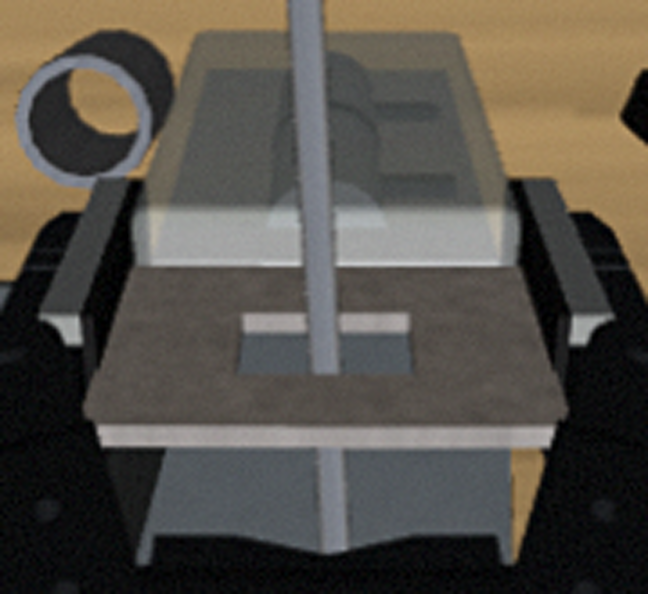

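```bash
python3 -m jog '[[5,-0.2,0,0,0,0],[10,-0.5,-0.1,0,0,0],[15,-0.7,-0.1,0,0,0],[20,-0.9,-0.1,0,0,0],[25,-1.1,-0.1,0,0,0],[30.7,-1.3,-0.1,0,0,0],[30.7,-1.3,-0.1,0,0,0],[30.7,-1.3,-0.1,0,0,0]]'
python3 - <<'E'
from h import *
from workcell import optics
where(); 
c=optics.camera("wrist"); cv2.imwrite(f"pics/wrist6.png",c["img"]);np.savez(f"pics/wrist6.npz",**c)
c=optics.camera("scene"); cv2.imwrite(f"pics/scene6.png",c["img"])
where()
E
```

```text
time: 7.7
position: [0.5535, 0.1739, 0.1633]
tcp_rot: [-0.099, 0.013, 0.995, 0.002]
ft_force: [-0.1, -1.0, -1.6]
grip_width: 0.0554
slot [0.5597 0.1737 0.1995] minus wire mm [ 0.   -0.16  0.15] F [-0.09 -0.97 -1.62] T [ 0.044 -0.177 -0.005] grip 0.0554 t 7.7
slot [0.5601 0.1736 0.1993] minus wire mm [ 0.   -0.21  0.08] F [-0.29 -0.31 -1.44] T [ 0.    -0.137 -0.001] grip 0.0554 t 7.8
```

View pics/wrist6.png

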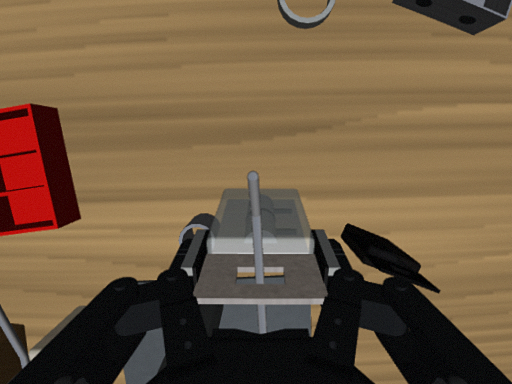

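```bash
python3 -m jog '[[0,0,0.7,0,0,0],[0,0,1.4,0,0,0],[0,0,2,0,0,0],[0,0,2,0,0,0]]' ; python3 -c "from h import *;where()"; python3 -m jog '[[0,0,0.5,0,0,0],[0,0,1,0,0,0],[0,0,1,0,0,0]]' ; python3 -c "from h import *;where()"
```

```text
time: 8.13
position: [0.5533, 0.1738, 0.1608]
tcp_rot: [-0.1, 0.013, 0.995, 0.002]
ft_force: [-0.2, -1.0, -0.9]
grip_width: 0.0551
slot [0.5596 0.1736 0.197 ] minus wire mm [ 0.   -0.25 -2.35] F [-0.18 -0.95 -0.89] T [ 0.015 -0.122 -0.012] grip 0.0551 t 8.1333
time: 8.38
position: [0.5532, 0.1738, 0.1598]
tcp_rot: [-0.1, 0.013, 0.995, 0.002]
ft_force: [0.9, 0.8, -1.6]
grip_width: 0.0552
slot [0.5595 0.1736 0.1959] minus wire mm [ 0.   -0.27 -3.46] F [ 0.88  0.77 -1.6 ] T [-0.03  -0.176  0.017] grip 0.0552 t 8.3833
```

```bash
for i in 1 2 3; do :; done; python3 -m jog '[[0,0,0.3,0,0,0],[0,0,0.6,0,0,0],[0,0,0.6,0,0,0]]' ; python3 -c "from h import *;where()"; python3 -m jog '[[0,0,0.3,0,0,0],[0,0,0.3,0,0,0]]' ; python3 -c "from h import *;where()"
```

```text
time: 8.63
position: [0.5532, 0.1738, 0.1594]
tcp_rot: [-0.099, 0.013, 0.995, 0.002]
ft_force: [-0.1, 0.4, 0.2]
grip_width: 0.0552
slot [0.5595 0.1736 0.1956] minus wire mm [ 0.   -0.23 -3.83] F [-0.12  0.4   0.17] T [ 0.013 -0.168  0.064] grip 0.0552 t 8.6333
time: 8.8
position: [0.5532, 0.1738, 0.1593]
tcp_rot: [-0.099, 0.013, 0.995, 0.002]
ft_force: [-0.2, 0.1, 0.1]
grip_width: 0.0553
slot [0.5595 0.1736 0.1955] minus wire mm [ 0.   -0.21 -3.89] F [-0.17  0.07  0.06] T [-0.043 -0.156  0.01 ] grip 0.0553 t 8.8
```

```bash
sed -i 's/radians(11.5)/radians(11.75)/' h.py; python3 - <<'E'
from h import *
print(pose()[2]["joints"].round(2))
rows([(.5595,.2),(.550,.2),(.545,.25),(.54,.3),(.535,.35),(.53,.4)])
E
```

```text
[ 0.19  0.14  1.76  0.04  1.43 -1.36]
0.5595 0.2 [0.9, -0.0, -4.0] [0.006, 0.001, 0.001]
0.55 0.2 [10.6, -0.4, -4.1] [0.006, 0.001, 0.001]
0.545 0.25 [17.5, -0.7, -4.1] [0.008, 0.051, 0.001]
0.54 0.3 [24.4, -0.9, -4.2] [0.009, 0.101, 0.001]
0.535 0.35 [31.4, -1.2, -4.5] [0.01, 0.151, 0.002]
0.53 0.4 [38.3, -1.4, -4.8] [0.011, 0.201, 0.002]
```

```bash
python3 -m jog '[[0.4,0,-2,0,0,0],[0.9,0,-4,0,0,0],[5.5,-0.2,-4.1,0,0,0],[10.6,-0.4,-4.1,0,0,0],[14,-0.6,-4.1,0,0.025,0],[17.5,-0.7,-4.1,0,0.05,0],[21,-0.8,-4.1,0,0.075,0],[24.4,-0.9,-4.2,0,0.1,0],[28,-1,-4.3,0,0.125,0],[31.4,-1.2,-4.5,0,0.15,0],[31.4,-1.2,-4.5,0,0.15,0]]'
python3 - <<'E'
from h import *
from workcell import optics
where(); 
c=optics.camera("wrist"); cv2.imwrite(f"pics/wrist7.png",c["img"]);np.savez(f"pics/wrist7.npz",**c)
cv2.imwrite("pics/d7.png",cv2.resize(c["img"][170:345,170:350],None,fx=3.4,fy=3.4,interpolation=cv2.INTER_CUBIC))
where();rows([(.535,.35),(.531,.375),(.527,.4),(.524,.4),(.521,.4),(.518,.4)])
E
```

```text
time: 9.72
position: [0.5233, 0.1733, 0.1695]
tcp_rot: [-0.175, 0.013, 0.985, 0.003]
ft_force: [0.6, -0.3, -2.8]
grip_width: 0.0551
slot [0.535  0.1729 0.2043] minus wire mm [ 0.   -0.5  -0.35] F [ 0.64 -0.3  -2.83] T [-0.011 -0.289  0.011] grip 0.0551 t 9.7167
slot [0.5351 0.173  0.2044] minus wire mm [ 0.   -0.48 -0.3 ] F [-0.49  0.17 -3.04] T [-0.007 -0.275  0.02 ] grip 0.0552 t 9.7667
0.535 0.35 [0.2, 0.1, -0.3] [0.01, 0.0, 0.002]
0.531 0.375 [5.2, -0.1, 0.3] [0.011, 0.025, 0.002]
0.527 0.4 [10.2, -0.3, 0.7] [0.011, 0.05, 0.002]
0.524 0.4 [14.0, -0.4, -1.0] [0.011, 0.05, 0.002]
0.521 0.4 [17.8, -0.5, -2.6] [0.011, 0.05, 0.002]
0.518 0.4 [21.6, -0.6, -4.3] [0.011, 0.05, 0.002]
```

View pics/d7.png

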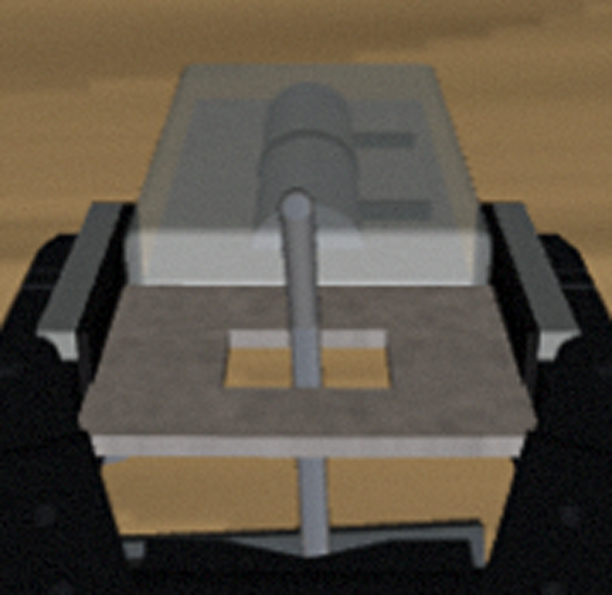

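```bash
python3 -m jog '[[0,0,0.4,0,0,0],[0,0,0.8,0,0,0],[0,0,0.8,0,0,0]]' ; python3 -c "from h import *;where()"; python3 -m jog '[[0,0,0.4,0,0,0],[0,0,0.8,0,0,0],[0,0,0.8,0,0,0]]' ; python3 -c "from h import *;where()"
```

```text
time: 10.02
position: [0.5231, 0.1733, 0.1687]
tcp_rot: [-0.174, 0.013, 0.985, 0.003]
ft_force: [-0.4, -0.2, -1.3]
grip_width: 0.0555
slot [0.5347 0.173  0.2035] minus wire mm [ 0.   -0.46 -1.23] F [-0.36 -0.2  -1.31] T [-0.017 -0.314  0.021] grip 0.0555 t 10.0167
time: 10.27
position: [0.5227, 0.1733, 0.1679]
tcp_rot: [-0.174, 0.013, 0.985, 0.003]
ft_force: [0.4, -0.3, -1.8]
grip_width: 0.0552
slot [0.5343 0.173  0.2027] minus wire mm [ 0.   -0.44 -2.12] F [ 0.44 -0.34 -1.75] T [ 0.008 -0.293  0.024] grip 0.0552 t 10.2667
```

```bash
python3 -m jog '[[0,0,0.4,0,0,0],[0,0,0.8,0,0,0],[0,0,0.8,0,0,0]]' ; python3 -c "from h import *;where()"; python3 -m jog '[[0,0,0.3,0,0,0],[0,0,0.6,0,0,0],[0,0,0.6,0,0,0]]' ; python3 -c "from h import *;where()"
```

```text
time: 10.52
position: [0.5223, 0.1733, 0.1671]
tcp_rot: [-0.174, 0.013, 0.985, 0.003]
ft_force: [-0.6, -0.4, -1.6]
grip_width: 0.055
slot [0.534  0.173  0.2019] minus wire mm [ 0.   -0.43 -3.02] F [-0.57 -0.43 -1.64] T [-0.053 -0.278 -0.05 ] grip 0.055 t 10.5167
time: 10.77
position: [0.5222, 0.1733, 0.1665]
tcp_rot: [-0.174, 0.013, 0.985, 0.003]
ft_force: [0.9, 0.0, -0.9]
grip_width: 0.055
slot [0.5338 0.173  0.2013] minus wire mm [ 0.   -0.42 -3.61] F [ 0.91  0.04 -0.94] T [ 0.014 -0.285 -0.029] grip 0.055 t 10.7667
```

```bash
python3 - <<'E'
from h import *
rows([(.534,.35),(.531,.375),(.527,.4),(.524,.4),(.521,.4)],dz=-.0005)
E
```

```text
0.534 0.35 [0.9, 0.1, -2.9] [0.01, 0.0, 0.002]
0.531 0.375 [4.8, -0.1, -2.5] [0.01, 0.025, 0.002]
0.527 0.4 [9.8, -0.3, -2.1] [0.011, 0.05, 0.002]
0.524 0.4 [13.6, -0.4, -3.8] [0.011, 0.05, 0.002]
0.521 0.4 [17.4, -0.5, -5.4] [0.011, 0.05, 0.002]
```

```bash
python3 -m jog '[[0.4,0,-1.5,0,0,0],[0.9,0.1,-2.9,0,0,0],[2.8,0,-2.7,0,0.012,0],[4.8,0,-2.5,0,0.025,0],[7.3,-0.1,-2.3,0,0.038,0],[9.8,-0.2,-2.1,0,0.05,0],[11.7,-0.2,-2.9,0,0.05,0],[13.6,-0.2,-3.8,0,0.05,0],[13.6,-0.2,-3.8,0,0.05,0],[13.6,-0.2,-3.8,0,0.05,0]]'
python3 - <<'E'
from h import *
from workcell import optics
where(); 
c=optics.camera("wrist"); cv2.imwrite(f"pics/wrist8.png",c["img"]);np.savez(f"pics/wrist8.npz",**c)
cv2.imwrite("pics/d8.png",cv2.resize(c["img"][170:345,170:350],None,fx=3.4,fy=3.4,interpolation=cv2.INTER_CUBIC))
where();rows([(.524,.4),(.521,.4),(.518,.4),(.515,.4),(.512,.4),(.509,.4),(.506,.4)])
E
```

```text
time: 11.6
position: [0.5107, 0.1734, 0.175]
tcp_rot: [-0.198, 0.013, 0.98, 0.003]
ft_force: [-0.1, 0.2, -1.9]
grip_width: 0.0551
slot [0.5241 0.1731 0.2092] minus wire mm [ 0.   -0.2  -0.17] F [-0.12  0.16 -1.87] T [ 0.011 -0.311  0.001] grip 0.0551 t 11.6
slot [0.524  0.173  0.2091] minus wire mm [ 0.   -0.21 -0.28] F [-0.17 -0.55 -2.02] T [ 0.006 -0.294  0.016] grip 0.0552 t 11.65
0.524 0.4 [0.2, -0.2, -0.3] [0.011, 0.0, 0.003]
0.521 0.4 [4.1, -0.3, -1.8] [0.011, 0.0, 0.003]
0.518 0.4 [7.9, -0.5, -3.2] [0.011, 0.0, 0.003]
0.515 0.4 [11.8, -0.6, -4.7] [0.011, 0.0, 0.003]
0.512 0.4 [15.7, -0.7, -6.2] [0.011, 0.0, 0.003]
0.509 0.4 [19.6, -0.8, -7.7] [0.011, 0.0, 0.003]
0.506 0.4 [23.5, -0.9, -9.2] [0.011, 0.0, 0.003]
```

View pics/d8.png

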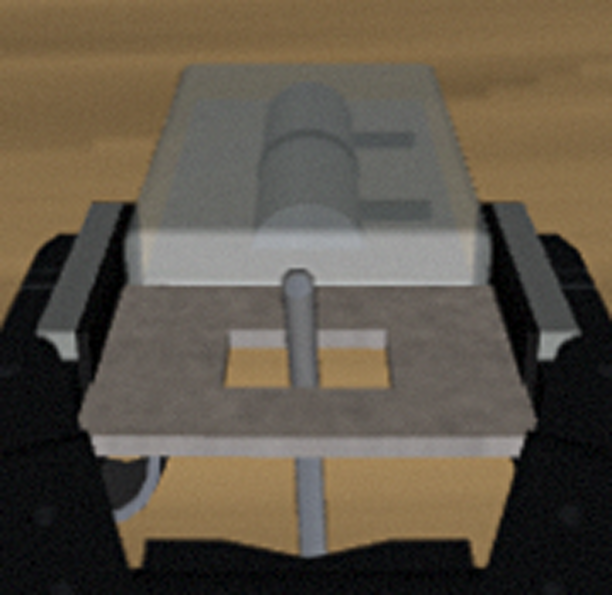

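```bash
python3 -m jog '[[2,-0.1,-0.9,0,0,0],[4,-0.1,-1.8,0,0,0],[6,-0.2,-2.5,0,0,0],[8,-0.2,-3.2,0,0,0],[8,-0.2,-3.2,0,0,0],[8,-0.2,-3.2,0,0,0]]'
python3 - <<'E'
from h import *
where();rows([(.518,.4),(.515,.4),(.512,.4),(.509,.4),(.506,.4)])
E
```

```text
time: 12.15
position: [0.5046, 0.1734, 0.1812]
tcp_rot: [-0.198, 0.013, 0.98, 0.003]
ft_force: [-0.0, 0.1, -2.0]
grip_width: 0.0552
slot [0.5179 0.173  0.2154] minus wire mm [ 0.   -0.11  0.13] F [-0.04  0.1  -2.03] T [-0.032 -0.335  0.03 ] grip 0.0552 t 12.15
0.518 0.4 [-0.1, -0.3, 0.2] [0.011, 0.001, 0.003]
0.515 0.4 [3.7, -0.4, -1.3] [0.011, 0.001, 0.003]
0.512 0.4 [7.6, -0.5, -2.8] [0.011, 0.001, 0.003]
0.509 0.4 [11.5, -0.7, -4.3] [0.011, 0.001, 0.003]
0.506 0.4 [15.4, -0.8, -5.8] [0.011, 0.001, 0.003]
```

```bash
python3 -m jog '[[1.9,-0.1,-0.6,0,0,0],[3.7,-0.1,-1.2,0,0,0],[5.7,-0.1,-2,0,0,0],[7.6,-0.1,-2.7,0,0,0],[7.6,-0.1,-2.7,0,0,0]]'
python3 - <<'E'
from h import *
from workcell import optics
where();rows([(.509,.4),(.506,.4),(.503,.4)])
c=optics.camera("wrist"); cv2.imwrite(f"pics/wrist9.png",c["img"])
cv2.imwrite("pics/d9.png",cv2.resize(c["img"][170:345,170:350],None,fx=3.4,fy=3.4,interpolation=cv2.INTER_CUBIC))
where()
E
```

```text
time: 12.57
position: [0.4986, 0.1735, 0.1871]
tcp_rot: [-0.198, 0.012, 0.98, 0.003]
ft_force: [-0.4, 0.5, -1.6]
grip_width: 0.0551
slot [0.5119 0.1732 0.2213] minus wire mm [0.   0.1  0.22] F [-0.35  0.5  -1.59] T [-0.003 -0.325  0.002] grip 0.0551 t 12.5667
0.509 0.4 [3.7, -0.6, -1.2] [0.011, 0.001, 0.003]
0.506 0.4 [7.5, -0.8, -2.7] [0.011, 0.001, 0.003]
0.503 0.4 [11.4, -0.9, -4.2] [0.011, 0.001, 0.003]
slot [0.5119 0.1731 0.2211] minus wire mm [0.   0.09 0.12] F [-0.   -0.56 -1.25] T [-0.008 -0.351 -0.014] grip 0.0553 t 12.6167
```

View pics/d9.png

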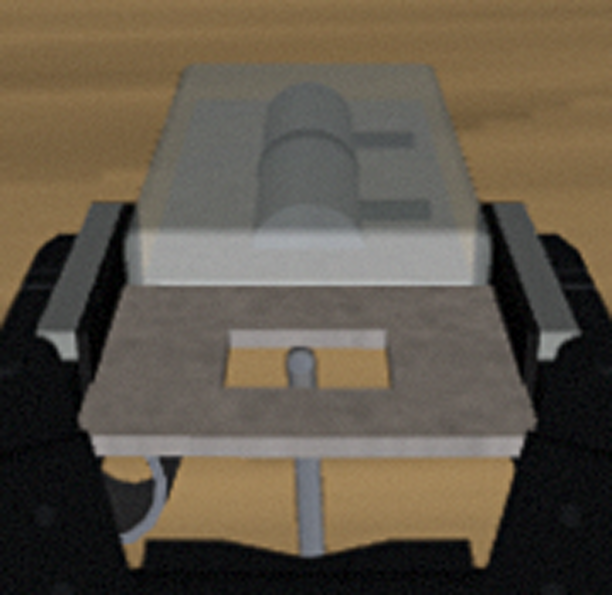

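```bash
python3 -m jog '[[1.9,-0.1,-0.7,0,0,0],[3.8,-0.1,-1.4,0,0,0],[5.8,-0.1,-2.2,0,0,0],[7.7,-0.1,-3,0,0,0],[10,-0.1,-4,0,0,0],[13,-0.1,-5,0,0,0],[16,0,-6,0,0,0],[20,0,-8,0,0,0],[25,0,-10,0,0,0],[32,0,-13,0,0,0],[40,0,-16,0,0,0],[50,0,-20,0,0,0]]'
python3 - <<'E'
from h import *
from workcell import optics
where()
c=optics.camera("wrist"); cv2.imwrite(f"pics/wrist10.png",c["img"])
where()
E
```

```text
time: 13.62
position: [0.4596, 0.1744, 0.2252]
tcp_rot: [-0.198, 0.013, 0.98, 0.003]
ft_force: [-0.6, -0.6, -1.7]
grip_width: 0.0556
slot [0.4729 0.174  0.2594] minus wire mm [0.   1.64 1.08] F [-0.59 -0.63 -1.7 ] T [-0.051 -0.287  0.003] grip 0.0556 t 13.6167
slot [0.4725 0.1743 0.2614] minus wire mm [0.   1.94 2.67] F [-0.33  0.44 -0.54] T [ 0.033 -0.297  0.022] grip 0.0553 t 13.6667
```

View pics/wrist10.png

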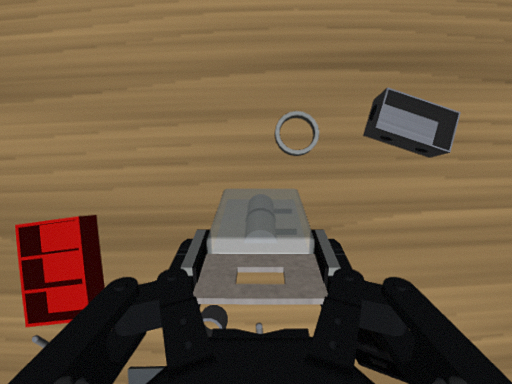

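```bash
python3 - <<'E'
from h import *
row([0.41,0.10,0.28],down(180)); row([0.42,-0.12,0.26],down(190));row([0.443,-0.279,0.2],down(196.1))
E
```

```text
row [64.1, -75.9, -30.5] [0.0069, -0.3973, -0.0245]
row [42.2, -295.6, -18.5] [0.0416, -0.3958, -0.1968]
row [-5.8, -454.1, 26.1] [0.0628, -0.3939, -0.3018]
```

```bash
python3 -m jog '[[10,-8,-5,0,-0.06,0],[21,-20,-10,0,-0.13,0],[32,-35,-15,0,-0.2,0],[43,-52,-20,0,-0.27,0],[54,-70,-25,0,-0.34,-0.02],[60,-95,-29,0.01,-0.397,-0.03],[57,-125,-27,0.02,-0.397,-0.06],[54,-155,-25,0.025,-0.397,-0.09],[51,-185,-23,0.03,-0.397,-0.12],[48,-215,-22,0.035,-0.397,-0.15],[45,-245,-20,0.04,-0.396,-0.18],[42,-270,-19,0.042,-0.396,-0.197]]'
python3 - <<'E'
from h import *
where();row([0.443,-0.279,0.22],down(196.1))
E
```

```text
time: 14.67
position: [0.4203, -0.096, 0.2607]
tcp_rot: [0.0, -0.088, 0.996, -0.0]
ft_force: [0.2, -0.1, -1.1]
grip_width: 0.0555
slot [ 0.4192 -0.0961  0.2974] minus wire mm [   0.   -267.66  -12.3 ] F [ 0.2  -0.1  -1.14] T [ 0.095 -0.024 -0.003] grip 0.0555 t 14.6667
row [9.5, -184.1, 40.8] [-0.0007, 0.0005, -0.1057]
```

```bash
python3 -m jog '[[1,-20,4,0,0,-0.02],[2,-45,8,0,0,-0.04],[4,-70,14,0,0,-0.06],[6,-95,20,0,0,-0.08],[7,-120,26,0,0,-0.1],[8,-145,32,0,0,-0.106],[9,-165,37,0,0,-0.106],[9.5,-178,40,0,0,-0.106],[9.5,-184,41,0,0,-0.106],[9.5,-184,41,0,0,-0.106],[9.5,-184,41,0,0,-0.106]]'
python3 - <<'E'
from h import *
from workcell import optics
row([0.443,-0.279,0.22],down(196.1))
for n in ("wrist","top","scene"):
    c=optics.camera(n); cv2.imwrite(f"pics/{n}11.png",c["img"]);np.savez(f"pics/{n}11.npz",**c)
E
```

```text
time: 15.58
position: [0.443, -0.2783, 0.2201]
tcp_rot: [0.0, -0.14, 0.99, -0.0]
ft_force: [0.3, -0.2, -2.0]
grip_width: 0.0551
row [0.2, -0.7, 0.1] [-0.0002, 0.0008, 0.0004]
```

View pics/wrist11.png

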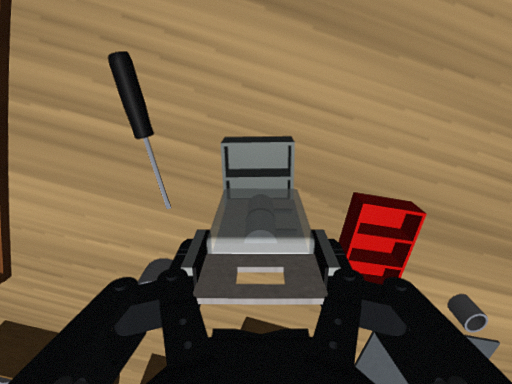

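View pics/scene11.png

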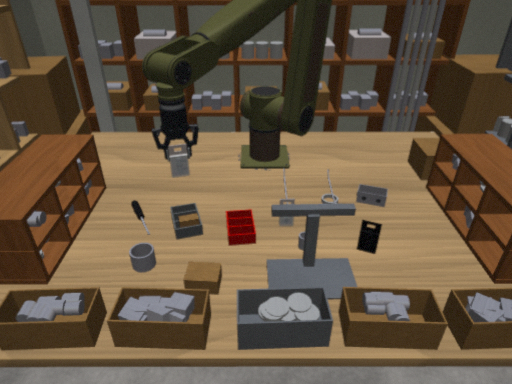

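```bash
python3 - <<'E'
from h import *
c=load("pics/wrist11.npz")
cv2.imwrite("pics/d11.png",cv2.resize(c["img"][125:205,205:310],None,fx=6,fy=6,interpolation=cv2.INTER_CUBIC))
def tr(x,y,z,o=(.4834,-.2671),a=16.1):
    v=R.from_euler("z",a,degrees=True).apply([x,y,z]); return v+[*o,0]
P=[tr(x,y,.04) for x,y in ((-.065,.043),(-.065,-.043),(-.061,.039),(-.061,-.039),(-.023,.039),(-.023,-.039))]
print(proj(c,P).round(1).tolist(), ((proj(c,P)-[205,125]+.4)*6).round(0).tolist())
E
```

```text
[[296.8, 139.4], [222.1, 139.4], [293.2, 142.8], [225.7, 142.8], [292.0, 174.2], [226.9, 174.1]] [[553.0, 89.0], [105.0, 89.0], [531.0, 109.0], [126.0, 109.0], [524.0, 297.0], [134.0, 297.0]]
```

View pics/d11.png

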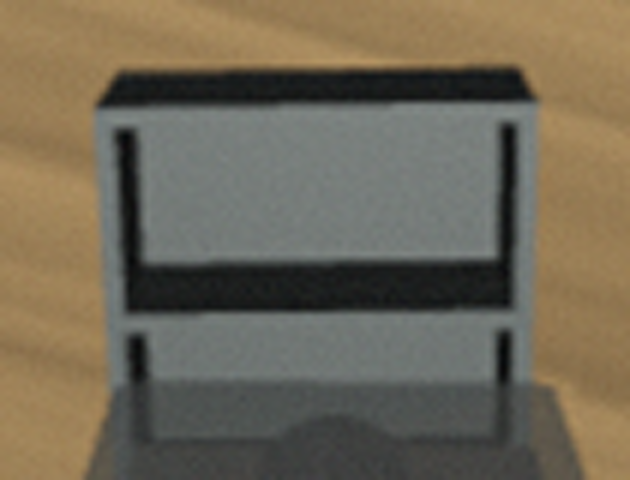

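```bash
python3 - <<'E'
from h import *
c=load("pics/wrist11.npz")
from scipy.optimize import least_squares
D=lambda l: np.array(l,float)/6+[205,125]-.4
obs=D([[97,107],[538,101],[126,312],[513,306]])
L=[(-.065,-.043),(-.065,.043),(-.023,-.039),(-.023,.039)]
def f(p):
    P=[R.from_euler("z",p[2]).apply([x,y,.04])+[p[0],p[1],0] for x,y in L]
    return (proj(c,P)-obs).ravel()
o=least_squares(f,[.483,-.267,.28]); print(o.x,np.degrees(o.x[2]),o.fun.round(2))
for o_,a in ((o.x[:2],o.x[2]),((.4834,-.2671),np.radians(16.1)),((o.x[:2]+[.4834,-.2671])/2,(o.x[2]+np.radians(16.1))/2)):
    print(R.from_euler("z",a).apply([-.042,0,0])[:2]+o_)
E
```

```text
[ 0.48645242 -0.26774397  0.29447106] 16.8719486483003 [-0.61 -0.2   0.39 -0.17 -0.09  0.14  0.31  0.32]
[ 0.44626028 -0.27993379]
[ 0.44304728 -0.27874722]
[ 0.44465286 -0.27934077]
```

```bash
python3 - <<'E'
from h import *
row([0.446,-0.2793,0.10],down(196.6))
E
```

```text
row [-2.2, -1.9, 120.4] [-0.0012, 0.0011, -0.0073]
```

```bash
python3 -m jog '[[-1,-1,10,0,0,-0.007],[-2.2,-1.9,25,0,0,-0.007],[-2.2,-1.9,40,0,0,-0.007],[-2.2,-1.9,55,0,0,-0.007],[-2.2,-1.9,70,0,0,-0.007],[-2.2,-1.9,85,0,0,-0.007],[-2.2,-1.9,98,0,0,-0.007],[-2.2,-1.9,108,0,0,-0.007],[-2.2,-1.9,115,0,0,-0.007],[-2.2,-1.9,120,0,0,-0.007],[-2.2,-1.9,120,0,0,-0.007],[-2.2,-1.9,120,0,0,-0.007]]'
python3 - <<'E'
from h import *
from workcell import optics
row([0.446,-0.2793,0.065],down(196.6))
for n in ("wrist",):
    c=optics.camera(n); cv2.imwrite(f"pics/{n}12.png",c["img"]);np.savez(f"pics/{n}12.npz",**c)
E
```

```text
time: 16.73
position: [0.4462, -0.2794, 0.1006]
tcp_rot: [0.001, -0.144, 0.99, -0.001]
ft_force: [-0.1, -0.3, -1.2]
grip_width: 0.0553
row [0.3, 0.2, 35.6] [-0.0015, 0.0013, -0.0002]
```

View pics/wrist12.png

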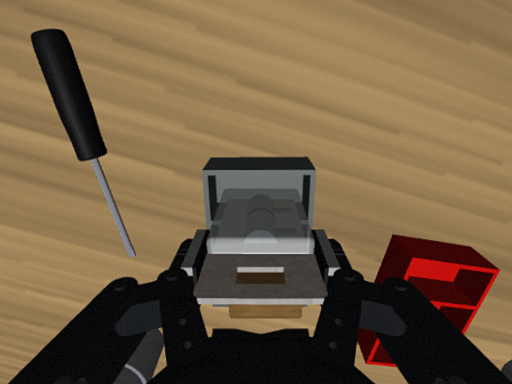

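```bash
python3 - <<'E'
from h import *
c=load("pics/wrist12.npz")
P,Rc,s=pose()
img=cv2.resize(c["img"][150:310,185:335],None,fx=3.7,fy=3.7,interpolation=cv2.INTER_CUBIC)
cv2.imwrite("pics/d12.png",img)
D=lambda p:((p-[185,150]+.4)*3.7).round(0).tolist()
for z in (-.0367+.055+.037,): pass
pts=[P+Rc.apply([.001+dx,y,.0553]) for dx in(.01,-.01) for y in (-.028,.028)]
print("pack bottom",D(proj(c,pts)), np.array(pts).round(4).tolist())
pts=[P+Rc.apply([.001+dx,y,.0553-.075]) for dx in(.01,-.01) for y in (-.028,.028)]
print("shell top",D(proj(c,pts)))
E
```

```text
pack bottom [[138.0, 139.0], [416.0, 139.0], [142.0, 230.0], [411.0, 230.0]] [[0.444, -0.3097, 0.0458], [0.4281, -0.256, 0.0457], [0.4632, -0.304, 0.0458], [0.4472, -0.2503, 0.0457]]
shell top [[67.0, 333.0], [485.0, 333.0], [77.0, 457.0], [475.0, 457.0]]
```

View pics/d12.png

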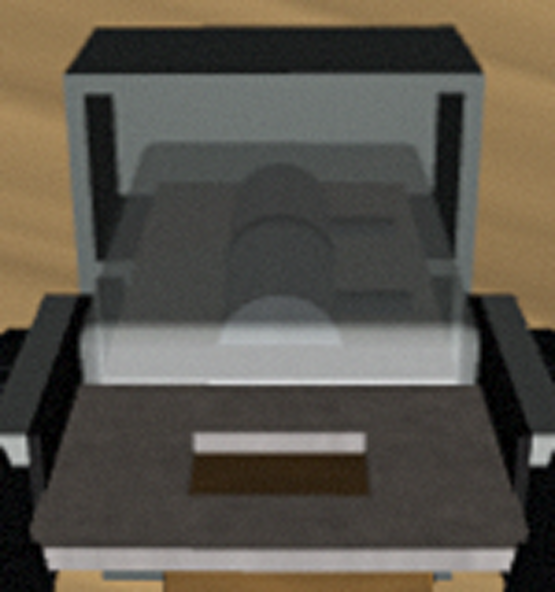

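```bash
python3 -m jog '[[1,0.2,7,0,0,0],[1.8,0.2,14,0,0,0],[1.8,0.2,21,0,0,0],[1.8,0.2,27,0,0,0],[1.8,0.2,32,0,0,0],[1.8,0.2,35.5,0,0,0],[1.8,0.2,37,0,0,0],[1.8,0.2,38,0,0,0],[1.8,0.2,38,0,0,0]]';python3 -m jog '[[0,0,0.4,0,0,0],[0,0,0.8,0,0,0],[0,0,1.2,0,0,0],[0,0,1.2,0,0,0]]'
```

```text
time: 17.53
position: [0.4448, -0.28, 0.063]
tcp_rot: [0.001, -0.144, 0.99, -0.001]
ft_force: [-0.6, 0.5, -2.0]
grip_width: 0.0549
time: 17.87
position: [0.4449, -0.2801, 0.0619]
tcp_rot: [0.001, -0.144, 0.99, -0.001]
ft_force: [0.4, -0.9, -1.7]
grip_width: 0.0553
```

```bash
python3 -m jog '[[0,0,0.5,0,0,0],[0,0,1,0,0,0],[0,0,1.5,0,0,0],[0,0,1.5,0,0,0]]';python3 -m jog '[[0,0,0.4,0,0,0],[0,0,0.8,0,0,0],[0,0,0.8,0,0,0]]';python3 -m jog '[[0,0,0.3,0,0,0],[0,0,0.6,0,0,0],[0,0,0.6,0,0,0]]'
```

```text
time: 18.2
position: [0.4448, -0.28, 0.0603]
tcp_rot: [0.001, -0.144, 0.99, -0.001]
ft_force: [0.1, 0.3, -1.4]
grip_width: 0.0553
time: 18.45
position: [0.4449, -0.2801, 0.0601]
tcp_rot: [0.001, -0.144, 0.99, -0.001]
ft_force: [-2.1, 1.9, 3.7]
grip_width: 0.0552
time: 18.7
position: [0.445, -0.2801, 0.0601]
tcp_rot: [0.001, -0.144, 0.99, -0.001]
ft_force: [-2.1, 2.5, 5.4]
grip_width: 0.0558
```

```bash
python3 -m jog '[[0,0,-0.4,0,0,0],[0,0,-0.4,0,0,0]]'; python3 -m jog '[[0,0,0,0,0,0],[0,0,0,0,0,0],[0,0,0,0,0,0],[0,0,0,0,0,0]]' -0.4
python3 - <<'E'
from h import *
from workcell import optics
c=optics.camera("wrist"); cv2.imwrite(f"pics/wrist13.png",c["img"])
print(pose()[2]["ft_force"])
E
```

```text
time: 18.87
position: [0.4451, -0.2802, 0.0602]
tcp_rot: [0.001, -0.144, 0.99, -0.001]
ft_force: [0.2, -0.3, -2.4]
grip_width: 0.0551
time: 19.2
position: [0.4452, -0.2803, 0.0603]
tcp_rot: [0.001, -0.144, 0.99, -0.001]
ft_force: [-1.1, 0.1, 0.4]
grip_width: 0.0595
[-0.42121764  1.04247138  0.34792952]
```

View pics/wrist13.png

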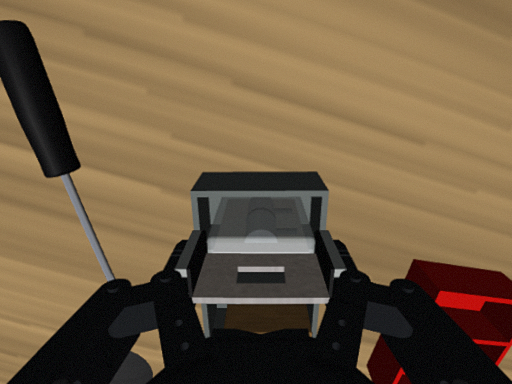

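```bash
python3 -m jog '[[0,0,0,0,0,0],[0,0,0,0,0,0],[0,0,0,0,0,0],[0,0,-2,0,0,0],[0,0,-5,0,0,0],[0,0,-10,0,0,0],[0,0,-18,0,0,0],[0,0,-30,0,0,0],[0,0,-45,0,0,0],[0,0,-65,0,0,0],[0,0,-85,0,0,0],[0,0,-110,0,0,0]]' -0.65
python3 -m jog '[[0,0,-20,0,0,0],[0,0,-45,0,0,0],[0,0,-70,0,0,0],[10,0,-90,0,0,0],[30,0,-100,0,0,0],[60,0,-100,0,0,0],[60,0,-100,0,0,0],[60,0,-100,0,0,0],[60,0,-100,0,0,0]]'
python3 - <<'E'
from h import *
from workcell import optics
for n in ("wrist","scene","top"):
    c=optics.camera(n); cv2.imwrite(f"pics/{n}14.png",c["img"])
    if n=="scene": cv2.imwrite("pics/s14.png",cv2.resize(c["img"][160:290,120:400],None,fx=2.8,fy=2.8,interpolation=cv2.INTER_CUBIC))
E
```

```text
time: 20.25
position: [0.4445, -0.2797, 0.1716]
tcp_rot: [0.001, -0.144, 0.99, -0.001]
ft_force: [0.8, -0.1, -0.2]
grip_width: 0.0706
time: 21.0
position: [0.3869, -0.2967, 0.2723]
tcp_rot: [0.002, -0.144, 0.99, -0.001]
ft_force: [0.7, 0.7, 0.2]
grip_width: 0.0706
```

View pics/wrist14.png

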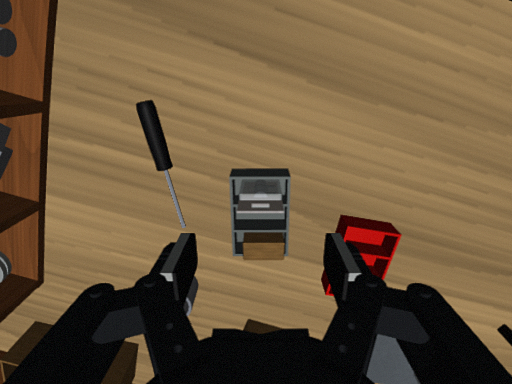

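View pics/s14.png

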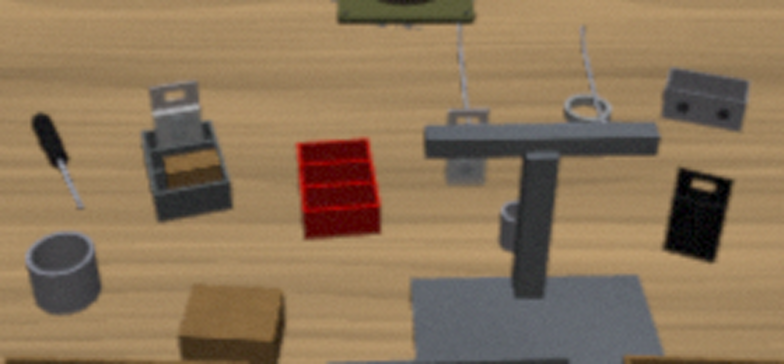

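View pics/top14.png

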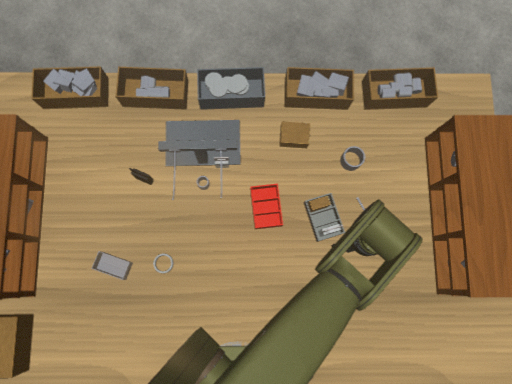

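The pack stands upright in the compartment nearest the robot (wrist view, around (261,205)). The smaller pack still hangs on its peg, the bystanders haven't moved and the gripper is clear, so I'm handing in.

```bash
python3 -c "
from workcell import bot
print(bot.finish_job())"
```

```text
the job is handed in; nothing more can be done
None
```

The larger pack is off its peg and standing upright in the empty end compartment of the grey tray (x = -42). I handed the job in at about 21 s; no verdict was reported.

- **Finding the wire:** I measured the left peg's bend from three cameras at about 11.5° up. Lowering the pack until its slot touched the wire put the wire within about 0.3 mm of that line.
- **Taking it off:** I gripped the pack near its top, lifted it about 3.5 mm to centre the wire in the slot, then followed the wire. The pack was tilted up to 0.4 rad while it went over the tip. Contact with the wire stayed at about 2 N or less at every check.
- **Placing it:** I lowered the pack to the floor of the compartment with a brief push of about 7 N, then let go and backed away.

**Last checks:**
- **Cameras:** they show the pack upright in its compartment, and the small pack still hanging. The carton and bystanders look unmoved and the arm is well clear; in the top view the arm hides part of the driver, but the wrist and scene views show it.
- **Tray position:** the wrist camera put the tray about 3 mm from where the top camera did. I aimed between the two, and the pack fitted with room on all sides.
- **Force reading:** one reading on the slope was about 1.2 N above the pack's weight. It returned to normal when I lowered the pack 1 mm, so I could not tell whether it was a light touch or noise.

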